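# Edge the folded trivet out over the shelf front

### The job

Get the folded trivet ready to be pinched by a cook with one hand full: slide it along the shelf towards the robot until its near end sticks out over the shelf's front edge by about 45 mm, pointing roughly straight out. Keep it lying on the shelf all the time (slide it, do not lift it or let it tip off), do not shift the skimmer or the cazuela, and let go of it.

Things in the scene. Friction and masses are not known exactly. Their poses are not given: they have to be found in the camera images.
- trivet: Folded trivet: flat openwork rectangle of aluminium bars, 150 mm long (x), 84 wide (y), 12 thick, about 0.24 kg; each end is a straight solid bar over the full width. Origin: centre of its underside; x points away from the robot, z up. Starts flat, 15 to 45 mm behind the front edge, within 8 degrees of square to it; 130 mm of bare shelf behind its far end. Tips off if over 75 mm overhangs.
- shelf_edge (a point): Middle of the front (robot side) top edge of the shelf, the teak top of a low fixed cabinet. x points inwards, away from the robot, square to the edge; y along the edge to the left; z up. Shelf: level, 120 mm above the work surface, 340 deep, 580 wide; strip 22 mm high at back and sides, front open. Place and yaw vary. Trivet square and 45 mm out: its origin is 30 mm inside the edge.
- skimmer: Bystander: stainless skimmer flat on the shelf, 5 mm thick: round pierced blade 96 mm across at the far side, straight handle 16 mm wide towards the robot, 283 mm overall. Origin: underside of the handle, 90 mm behind its near end; blade centre 145 mm along +x from it.
- cazuela: Bystander: round terracotta bowl standing on the shelf, 124 mm across its rim, 45 mm high. Origin: centre of its underside. Trivet, skimmer and cazuela stand side by side about 165 mm apart, in any order.
Things that resemble listed ones, but are neither listed nor needed, are in the scene too. There is more than one size of the trivet; the job needs the smallest.

How it is judged:
At the end, for the whole second after the job is handed in: The trivet lies flat and still on the shelf, its near end 45 mm out over the front edge (30 to 60 mm, that is its origin 15 to 45 mm inside the edge), its length within 17 degrees of square to the edge; skimmer and cazuela are within 20 mm of where they stood (x of trivet in the frame of shelf_edge between 0.015 and 0.045 m and z of trivet in the frame of shelf_edge between -0.006 and 0.006 m and angle between trivet's own z axis and vertical below 0.08 rad and angle between the x axis of trivet and the x axis of shelf_edge, either way round below 0.3 rad and linear speed of trivet below 0.02 m/s and distance of each of skimmer, cazuela from where it was at the start of the episode below 0.02 m); the robot touches nothing.
It fails at once if the trivet is lifted more than 20 mm off the shelf (z of trivet in the frame of shelf_edge above 0.02 m).
It fails at once if the trivet tips off the shelf (z of trivet in the frame of shelf_edge below -0.04 m).
It fails at once if the skimmer is shifted more than 20 mm (distance of skimmer from where it was at the start of the episode above 0.02 m).
It fails at once if the cazuela is shifted more than 20 mm (distance of cazuela from where it was at the start of the episode above 0.02 m).
It also fails if it takes over 29 s, if anything falls off the work surface, if the arm or the gripper's body presses on something with over 40 N, if the wrist force passes 120 N, or if a joint passes its speed limit or range.

### The arm

A 6-joint arm with a two-finger parallel gripper is mounted at the origin on the work surface. World frame = base frame: x ahead of the robot, y to its left, z up, the work surface at z = 0. Lengths are in m, angles in rad, forces in N, time in s.
With the tool pointing down it reaches from about 0.4 to 0.825 m from the base axis. Payload 7 kg.
Tool frame: the origin (TCP) lies midway between the tips of the shut fingers; the grasp point (between the pads) lies 19 mm behind it (arm.hold_point_z is the distance from the TCP to the grasp point, in m); z points along the fingers, x is the direction in which the jaws open and shut, and the axes are right-handed (so a half turn about z gives the same grasp; the last joint's range is limited). The gripper opens to 88 mm and grips with 3 to 60 N. Pads are 19 mm wide; open, the fingers measure 130 mm over their backs; the gripper's body (78 mm by 193 mm) begins 47 mm behind the grasp point.
Start: joints at [1.404, 0.359, 0.012, 0, -1.224, -0.288], TCP at [0.297, 0.606, 0.206] pointing down, gripper open.
Joint ranges: [-3.07, 3.07], [-1.43, 2.12], [-1.02, 1.25], [-3.03, 1.67], [-3.05, -0], [-3.03, 3.03]. Speed limits (rad/s): [2.39, 2.39, 3.01, 3.14, 3.14, 3.14].

### API

Orientations are given as [roll, pitch, yaw] about the fixed x, y, z axes, in that order (R = Rz(yaw) Ry(pitch) Rx(roll)).
In Python, from station import readout, viewer, job, arm gives the robot as it stands.
- The arm moves only by the tool apply_moves, never from a script. Its argument "deltas" is text: rows parted by semicolons, each of 4 numbers parted by spaces: the shift along the tool's x, y, z in cm, then the turn about the tool's z in rad. A call has 1 to 10 rows; each row shifts and turns the commanded pose from where the row before left it, along the tool's axes as they then stand; what a row does not reach is not made up. A row lasts 1/8 s, in which the tool goes at most 62.5 mm and 10.7 degrees, less where a joint would pass 70% of its speed; a pose out of reach is approached as far as the arm can. A call is refused whole if a number of a shift passes 6.25 or a number of a turn 0.188, either way. A call with a gripper value outside its range is refused whole. "gripper" is the closure, from -1 (fully open) to 1 (shut), so that 0 is half open, set as the call begins (left out, the last holds). The fingers move at their own pace and stop on an object; "squeeze" is the grip in N (left out, the last holds). Time passes only in rows, so rows that do not move let the fingers close. It gives the time, the measured TCP pose, the force and the opening at its end, in the units of the state.
- readout.get_state(): the state, without advancing time (a new reading comes with each control period).
- viewer.grab_frame(name): name is "side" or "top" or "wrist"; returns a dict with "image" (480x640x3 uint8, red, green, blue), "camera_matrix" (3x3 intrinsics, pixels), "k1" (the pictures are not rectified: a ray, as slopes to the right and down, at radius r is drawn at 1 + k1 r^2 times it, then the intrinsics apply), "cam_to_world" (4x4, takes a point from camera to world coordinates). Camera axes: x right, y up, looking along -z (the intrinsics and any distortion apply to the point x, -y, -z); pixel columns grow to the right and rows downward; lengths in m; the calibration is good to about 2 mm. A picture is of the moment at which its call begins. There is no depth.
- job.job_done(): hands the job in, once; it reports no verdict.
Trained networks look in the newest picture that a camera, given by its name, has taken for a name from the list of things; names that differ only in an ending like _2 or _b are one class to them, and where a whole thing is asked for, a point or a joint stands for the part that bears it (a point fixed in the world has none). Each returns a list of dicts, best first, with "conf" (0 to 1); they miss things now and then, are a little off and sometimes report something else, mostly with a low value. They report only what shows in the picture. A call takes as long as a camera call. They do not tell look-alikes from the thing itself.
- viewer.silhouettes(camera, query): "region" (480x640 bool, what is visible of it) and "extent" ([left, top, width, height] in pixels, round what is visible of it).
The state is a dict: "t": time; "q": joint angles; "qd": joint speeds; "joint_efforts": joint torques, N m; "eef_pos": TCP position; "ee_rot": TCP orientation; "force": force on the tool from outside, world axes, zero at the start; "moment": the same for the moment, N m; "width": finger opening in m.
Only numpy, scipy, OpenCV 4.12 (cv2) and the standard library are available. Lean on these libraries where they do the work, as an engineer would, in place of code of your own. Each camera call takes 0.05 s, during which the arm holds its last target.

## Working session

There is one attempt and no reset: what is moved stays moved. The work goes in short steps, Python scripts to look and compute and a tool call to move; the robot and the scene stay as the last step left them, time stands still between calls to the robot, and variables do not carry over. Pictures are saved under pics/ and viewed, and the job is handed in when it is done.

Besides the shell and the picture viewer there is one more tool, called as name(argument=value, ...), one argument or row to a line, values as JSON. apply_moves: Moves the arm, as the interface text tells. Its arguments: {"type":"object","properties":{"deltas":{"type":"string"},"gripper":{"type":"number"},"squeeze":{"type":"number"}},"required":["deltas"]}

```bash
mkdir -p pics; ls
python3 - <<'E'
from station import readout, viewer
import cv2
print(readout.get_state())
for n in ["top","side","wrist"]:
    f=viewer.grab_frame(n); cv2.imwrite(f"pics/{n}0.png",f["image"][:,:,::-1])
    print(n,f["camera_matrix"],f["k1"],f["cam_to_world"])
E
```

```text
pics
{'t': 0.0, 'q': array([ 1.40405010e+00,  3.59357356e-01,  1.10700226e-02, -3.40813970e-04,
       -1.22410587e+00, -2.88072392e-01]), 'qd': array([ 0.00081846, -0.00029264, -0.00161461, -0.00139014, -0.0008016 ,
       -0.00032088]), 'joint_efforts': array([ 2.79076034e-03, -5.82726574e+01,  2.93047732e+01,  6.99658647e+00,
        6.97416253e-03, -1.46059956e-04]), 'eef_pos': array([0.29634482, 0.60589004, 0.20494836]), 'ee_rot': array([-3.14144612e+00, -1.62210759e-03, -2.02573113e+00]), 'force': array([-0.2707937 , -0.26043097,  0.41875451]), 'moment': array([-0.00329365,  0.03271703,  0.00223098]), 'width': 0.08752716325776051}
top [[602.8271945    0.         327.80528407]
 [  0.         602.8271945  233.99737904]
 [  0.           0.           1.        ]] -0.1023899463561967 [[-0.0128666   0.99789139 -0.06361775  0.35070806]
 [-0.99986783 -0.01347224 -0.00910025 -0.10916917]
 [-0.00993813  0.06349225  0.99793285  1.45154142]
 [ 0.          0.          0.          1.        ]]
side [[609.64839954   0.         321.06159874]
 [  0.         609.64839954 232.81152598]
 [  0.           0.           1.        ]] 0.016200155359193134 [[ 0.97311588  0.171578   -0.15364398  0.18485696]
 [-0.22983557  0.7664956  -0.59971669 -1.01345537]
 [ 0.01486925  0.61890669  0.78532376  1.26834828]
 [ 0.          0.          0.          1.        ]]
wrist [[397.73258912   0.         316.91903857]
 [  0.         397.73258912 244.61932419]
 [  0.           0.           1.        ]] 0.031177356907693004 [[-0.43970634  0.86126724  0.25470979  0.36392004]
 [-0.89813834 -0.42241614 -0.12211521  0.5718811 ]
 [ 0.00241969 -0.28245946  0.95927619  0.38327907]
 [ 0.          0.          0.          1.        ]]
```

View pics/top0.png

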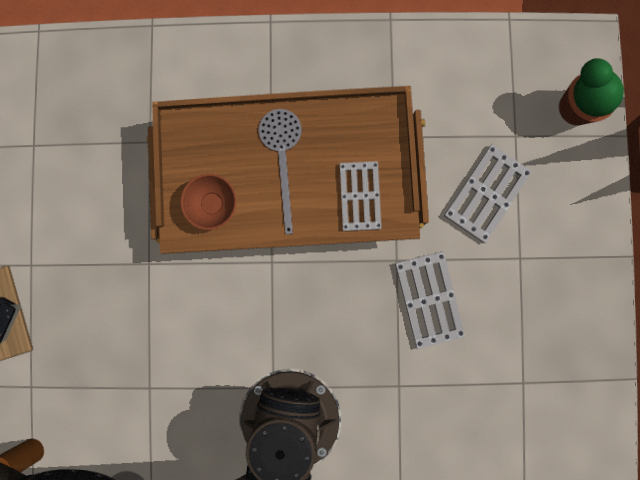

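View pics/side0.png

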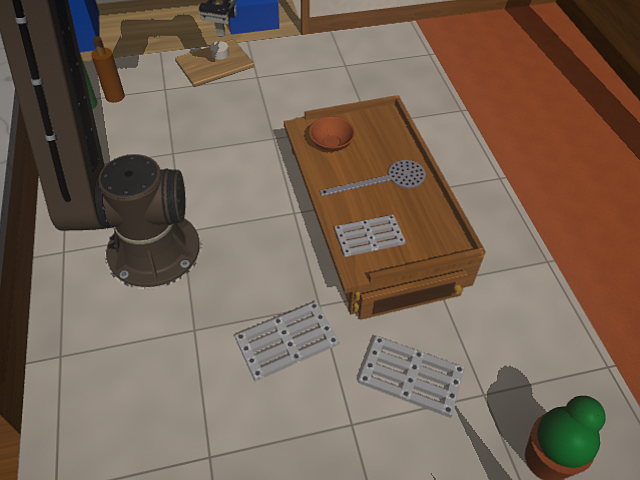

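The trivet to move is the one on the shelf at about (360,196) in the top view. The two larger look-alikes are on the floor, and the front edge runs from (160,252) to (420,238). Next I measure the poses.

```bash
cat > h.py <<'E'
import numpy as np, cv2
def ray(f,uv):
    K=f["camera_matrix"];k=f["k1"]
    d=cv2.undistortPoints(np.array(uv,float).reshape(-1,1,2),K,np.array([k,0,0,0,0.])).reshape(-1,2)
    T=f["cam_to_world"]; v=np.c_[d[:,0],-d[:,1],-np.ones(len(d))]@T[:3,:3].T
    return T[:3,3],v
def toz(f,uv,z):
    o,v=ray(f,uv); return (o+v*((z-o[2])/v[:,2])[:,None])[:,:2]
def rect(f,region,z):
    c,_=cv2.findContours(region.astype(np.uint8),cv2.RETR_EXTERNAL,cv2.CHAIN_APPROX_NONE)
    c=max(c,key=cv2.contourArea).reshape(-1,2)
    p=toz(f,c,z); r=cv2.minAreaRect((p*1000).astype(np.float32))
    return r,cv2.boxPoints(r)
E
cat > m.py <<'E'
from station import viewer,readout
from h import *
import sys
def run(cams=("top","side")):
  np.set_printoptions(precision=1,suppress=True)
  for n in cams:
    f=viewer.grab_frame(n)
    cv2.imwrite(f"pics/{n}{sys.argv[1]}.png",f["image"][:,:,::-1])
    for q,z in (("trivet",.132),("skimmer",.125),("cazuela",.165)):
        for s in viewer.silhouettes(n,q):
            r,b=rect(f,s["region"],z); print(n,q,round(s["conf"],2),s["extent"],np.round(r[0],1),np.round(r[1],1),round(r[2],1),b.tolist() if q=="trivet" and s["conf"]>.3 else "")
  return f
run()
E
python3 m.py 1
python3 - <<'E'
import cv2,numpy as np
a=cv2.imread("pics/top0.png")[140:270,140:440]
cv2.imwrite("pics/crop.png",cv2.resize(a,(780,338),interpolation=cv2.INTER_CUBIC))
E
```

```text
top trivet 0.64 [446.1, 146.3, 87.4, 94.2] [ 521.3 -453.4] [110.8 197.4] 55.6 [[408.6382141113281, -443.2928161621094], [571.4359741210938, -554.8499145507812], [634.0615234375, -463.4591369628906], [471.26373291015625, -351.90203857421875]]
top trivet 0.61 [337.9, 160.7, 41.2, 69.8] [ 518.8 -167.9] [150.7  86.9] 1.2 [[442.54083251953125, -126.04418182373047], [444.36920166015625, -212.94622802734375], [595.0214233398438, -209.7764892578125], [593.1930541992188, -122.87445068359375]]
top skimmer 0.63 [255.8, 111.2, 44.5, 123.7] [578.5   8.9] [ 92.1 279.4] 89.5 
top cazuela 0.89 [181.4, 173.7, 55.4, 59.1] [506.2 160.1] [124.3 120.6] 44.5 
side trivet 0.65 [336.6, 217.3, 70.3, 38.6] [ 518.3 -175.4] [152.8  92. ] 1.7 [[440.5813293457031, -131.6852569580078], [443.3287658691406, -223.6124725341797], [596.094970703125, -219.04664611816406], [593.3475341796875, -127.11943054199219]]
side trivet 0.62 [358.2, 335.2, 106.5, 83.0] [ 502.3 -539. ] [118.8 192.6] 54.1 [[389.41741943359375, -530.6041870117188], [545.472412109375, -643.5625610351562], [615.122802734375, -547.3388061523438], [459.06781005859375, -434.38043212890625]]
side trivet 0.59 [236.4, 303.1, 104.3, 78.4] [ 272.7 -404.3] [193.8 113.9] 12.8 [[165.56741333007812, -370.20477294921875], [190.79531860351562, -481.27972412109375], [379.8307800292969, -438.3450927734375], [354.6028747558594, -327.2701416015625]]
side skimmer 0.87 [325.9, 160.5, 98.9, 35.3] [584.  -20.2] [276.2  97.4] 14.8 
side cazuela 0.6 [311.1, 116.9, 44.4, 34.1] [503.8 154.9] [126.7 117.1] 41.2 
side cazuela 0.32 [333.7, 215.5, 76.4, 42.0] [ 508.9 -199.9] [153.7  91.3] 2.0
```

View pics/crop.png

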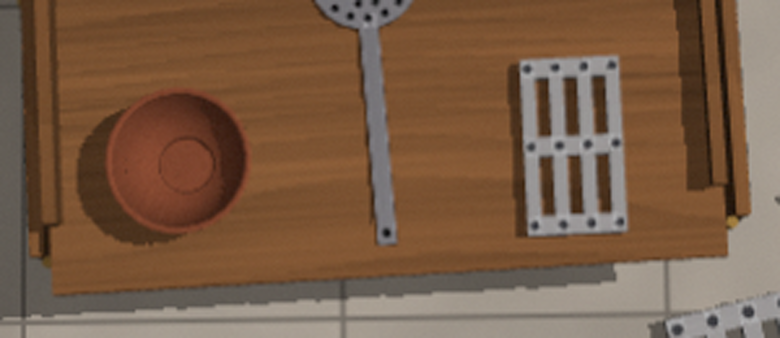

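The crop shows the shelf's front edge from (55,295) to (725,256). The trivet's near bar is about (527..628, 233). I'll fit the edge.

```bash
cat > edge.py <<'E'
import cv2,json
from station import viewer
from h import *
f=viewer.grab_frame("top"); im=f["image"].astype(float)
sat=im[:,:,0]-im[:,:,2]
print(sat[238:256,200].round(),sat[230:252,390].round())
P=[]
for u in range(170,412,4):
    v0=252-(u-160)*14/260
    col=cv2.GaussianBlur(sat,(5,5),0)[:,u]; rng=np.arange(int(v0-7),int(v0+8))
    g=np.diff(col[rng]); i=g.argmin()
    if 0<i<len(g)-1:
        d=g[i-1]-2*g[i]+g[i+1]; P.append((u,rng[i]+.5+.5*(g[i-1]-g[i+1])/d))
w=toz(f,P,.12)
l=cv2.fitLine(w.astype(np.float32),cv2.DIST_HUBER,0,.001,.001).ravel()
n=np.array([l[1],-l[0]]); n*=np.sign(n[0]); yaw=np.arctan2(n[1],n[0])
print(len(P),"edge pt",l[2:],"yaw",yaw,"resid",np.abs((w-l[2:])@n).mean(),P[0],P[-1])
for c in ((.5188,-.1679),(.5183,-.1754)): print("trivet x in edge",(np.array(c)-l[2:])@n)
E
python3 edge.py
```

```text
[72. 74. 74. 73. 75. 76. 75. 72. 72. 72. 75. 76. 69. 37. 14. 12. 12. 12.] [74. 72. 72. 74. 76. 74. 74. 76. 71. 65. 29. 20. 21. 19. 20. 21. 21. 22.
 20. 21. 21. 21.]
61 edge pt [0.4102874  0.00448208] yaw 0.04517551 resid 0.00018086423282192632 (170, np.float64(252.49840028439388)) (410, np.float64(238.34790595150625))
trivet x in edge 0.10061708026208412
trivet x in edge 0.09977888930418019
```

Run:
```python
import cv2,numpy as np
a=cv2.imread("pics/top0.png")
print(a[232:246,390].tolist())
a=a[215:260,320:420]
cv2.imwrite("pics/z1.png",cv2.resize(a,(800,360),interpolation=cv2.INTER_NEAREST))
b=cv2.imread("pics/side0.png")[180:330,270:420]
cv2.imwrite("pics/z2.png",cv2.resize(b,(600,600),interpolation=cv2.INTER_NEAREST))
```

```text
[[47, 80, 120], [52, 85, 127], [53, 86, 129], [51, 84, 125], [49, 81, 122], [47, 81, 124], [50, 82, 122], [42, 70, 107], [108, 122, 137], [143, 155, 164], [142, 153, 163], [143, 154, 164], [143, 153, 164], [142, 153, 163]]
```

View pics/z1.png

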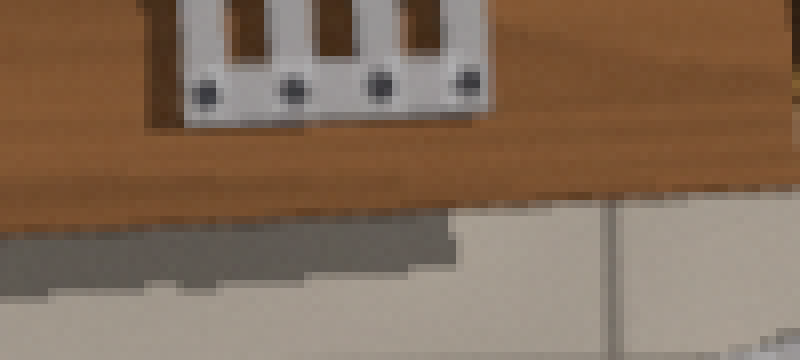

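View pics/z2.png

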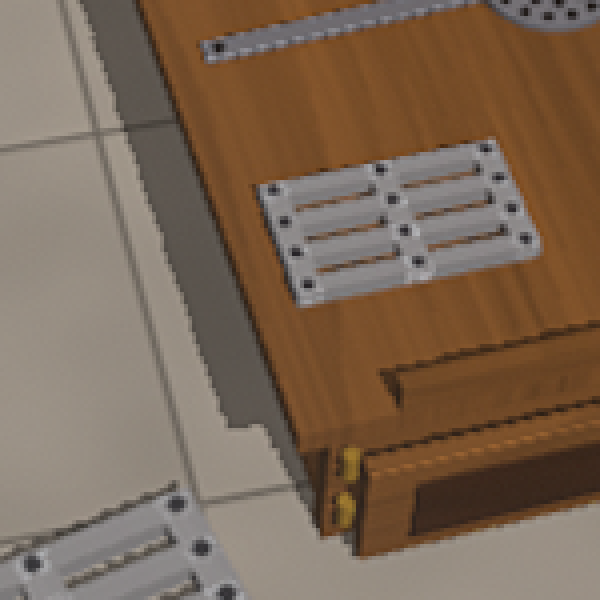

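Both views agree on the trivet: centre about (0.5186, -0.170), 0.100 m inside the edge, nearly square to it. I'll hook its far end with half-open fingers, using two contact points, and drag it about 70 mm.

apply_moves(
  deltas="0 0 0 -0.167; 0 0 0 -0.167; 0 0 0 -0.166; 4 -1.5 0 0; 5 -1.8 0 0; 5 -1.8 0 0; 5 -1.8 0 0; 5 -1.8 0 0; 5 -1.8 0 0; 5 -1.8 0 0",
  gripper=0,
)

```text
t: 1.85
eef_pos: [0.4352, 0.2707, 0.2063]
ee_rot: [-3.141, 0.001, -1.525]
force: [1.8, -0.0, 0.3]
width: 0.044
```

apply_moves(
  deltas="5 -1.8 0 0; 5 -1.8 0 0; 5 -1.8 0 0; 5 -1.8 0 0; 5 -1.8 0 0; 5 -1.8 0 0; 5 -1.8 0 0; 5 -1.8 0 0; 4.5 -2 0 0; 0 0 0 0",
)

```text
t: 3.1
eef_pos: [0.6193, -0.1679, 0.2049]
ee_rot: [3.14, -0.0, -1.529]
force: [-0.2, -0.1, -0.9]
width: 0.0436
```

```bash
cat > m2.py <<'E'
from station import viewer,readout
from h import *
import sys
for n in ("top","side","wrist"):
    f=viewer.grab_frame(n); cv2.imwrite(f"pics/{n}{sys.argv[1]}.png",f["image"][:,:,::-1])
    for s in viewer.silhouettes(n,"trivet"):
        r,b=rect(f,s["region"],.132); c=np.array(r[0])/1000
        if abs(c[1]+.17)<.06 and c[0]<.75:
            e=np.array([.99898,.04516]); print(n,round(s["conf"],2),c.round(4),np.round(r[1:][0]),round(r[2],1),"x_edge",((c-[.4103,.0045])@e).round(4),((b/1000-[.4103,.0045])@e).round(3))
s=readout.get_state(); print(s["t"],s["eef_pos"],s["ee_rot"],s["force"])
E
python3 m2.py 2
```

```text
top 0.77 [ 0.5181 -0.168 ] [ 90. 151.] 89.2 x_edge 0.0999 [0.022 0.173 0.178 0.027]
side 0.85 [ 0.518  -0.1762] [154.  93.] 1.4 x_edge 0.0994 [0.023 0.022 0.175 0.177]
wrist 0.96 [ 0.5757 -0.1695] [44. 82.] 2.5 x_edge 0.1574 [0.135 0.135 0.18  0.18 ]
3.4 [ 0.6185503  -0.16391122  0.20628339] [-3.14107968e+00  4.87960276e-05 -1.52432280e+00] [1.26356406 0.17091722 1.15214674]
```

View pics/side2.png

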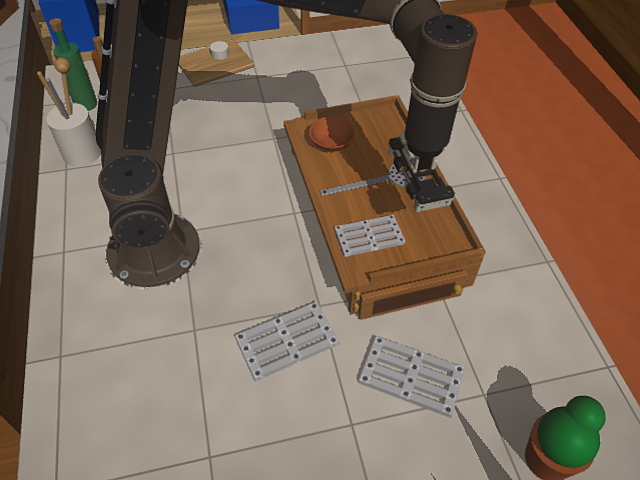

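View pics/wrist2.png

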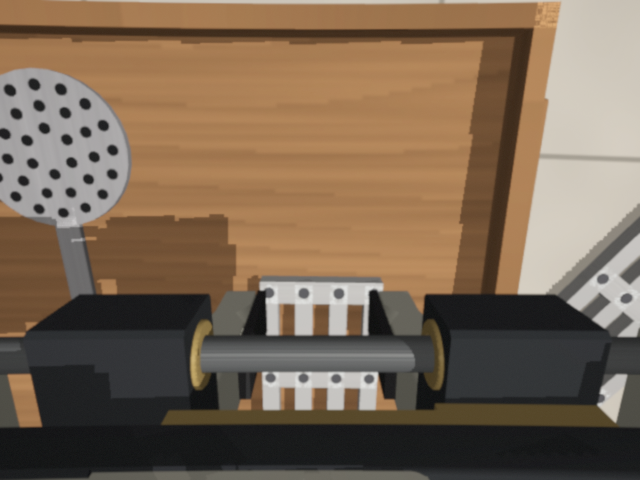

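The fingers are centred behind the trivet's far bar, about 15 mm clear of it, and the skimmer blade is well away to the left. Descending.

apply_moves(
  deltas="0 0 2 0; 0 0 2 0; 0 0 1.5 0; 0 0 1 0; 0 0 0.8 0; 0 0 0.5 0; 0 0 0.2 0; 0 0 0 0; 0 0 0 0",
)

```text
t: 4.53
eef_pos: [0.6189, -0.1649, 0.1262]
ee_rot: [-3.141, -0.0, -1.526]
force: [-0.0, 0.1, -0.0]
width: 0.0441
```

```bash
python3 m2.py 3
```

```text
top 0.81 [ 0.5185 -0.1681] [152.  87.] 1.7 x_edge 0.1003 [0.025 0.024 0.176 0.177]
side 0.77 [ 0.5185 -0.1758] [153.  92.] 1.8 x_edge 0.0999 [0.024 0.023 0.176 0.177]
wrist 0.86 [ 0.5666 -0.1812] [21. 13.] 0.1 x_edge 0.1477 [0.137 0.137 0.158 0.159]
4.825 [ 0.61874099 -0.1648905   0.12598512] [-3.14140476e+00 -1.77143373e-05 -1.52559283e+00] [-0.69637623  0.39759366 -0.25601451]
```

View pics/wrist3.png

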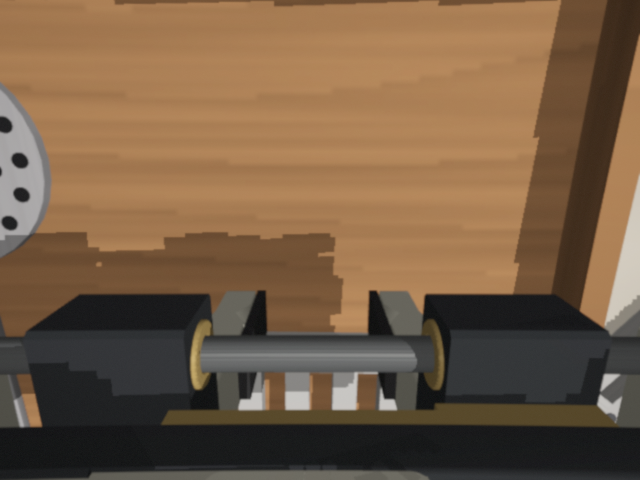

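View pics/side3.png

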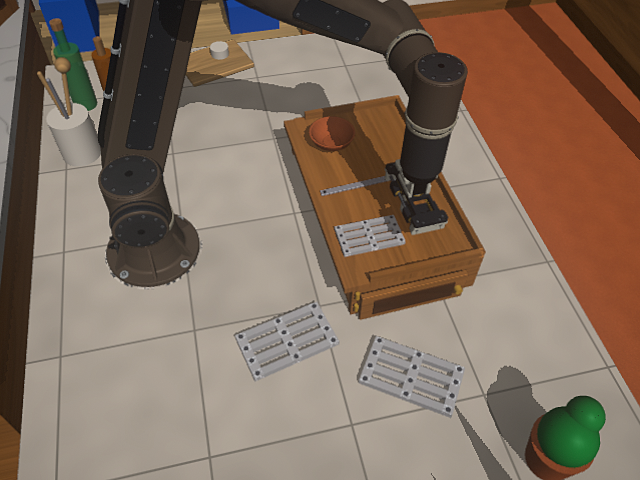

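Fingers are down behind the far bar with no contact force. I'll drop 2 mm more and pull partway, then look.

apply_moves(
  deltas="0 0 0.2 0; 0 0.6 0 0; 0 0.6 0 0; 0 0.6 0 0; 0 0.6 0 0; 0 0.6 0 0; 0 0.6 0 0; 0 0.6 0 0; 0 0.6 0 0; 0 0 0 0",
)

```text
t: 6.08
eef_pos: [0.5704, -0.1671, 0.124]
ee_rot: [-3.142, 0.0, -1.526]
force: [0.3, -0.5, 0.0]
width: 0.0439
```

```bash
python3 m2.py 4
```

```text
top 0.76 [ 0.4979 -0.1698] [ 86. 102.] 89.2 x_edge 0.0797 [0.026 0.128 0.133 0.031]
side 0.55 [ 0.5177 -0.1755] [153.  93.] 1.7 x_edge 0.0992 [0.023 0.022 0.175 0.176]
wrist 0.61 [ 0.574  -0.1696] [46. 84.] 2.0 x_edge 0.1557 [0.133 0.132 0.178 0.179]
6.375 [ 0.57091637 -0.16700573  0.12378734] [ 3.14153784e+00 -3.32809819e-05 -1.52550763e+00] [ 0.06307656 -0.17031946  0.33990747]
```

View pics/side4.png

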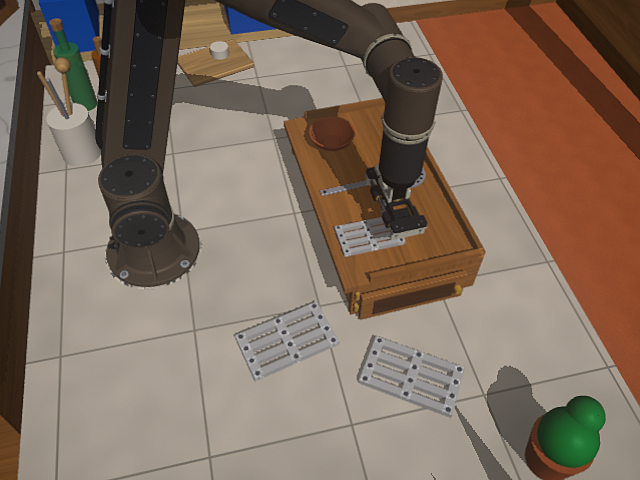

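Run:
```python
import cv2
for n,(a,b,c,d) in {"side4":(160,280,310,470),"side3":(160,280,310,470)}.items():
    i=cv2.imread(f"pics/{n}.png")[a:b,c:d]; cv2.imwrite(f"pics/{n}c.png",cv2.resize(i,(800,600),interpolation=cv2.INTER_CUBIC))
```

```text
(no output)
```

View pics/side4c.png

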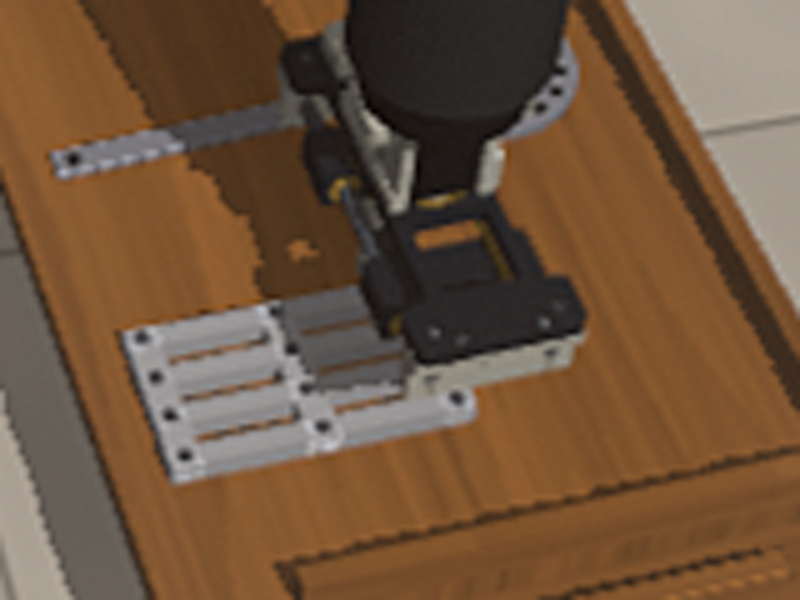

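View pics/wrist4.png

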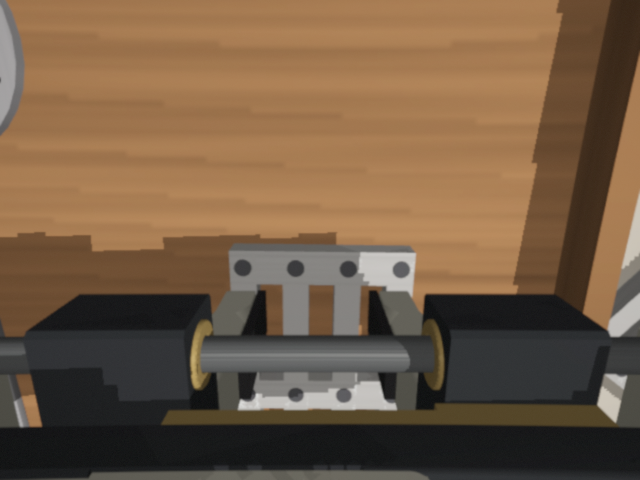

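View pics/side3c.png

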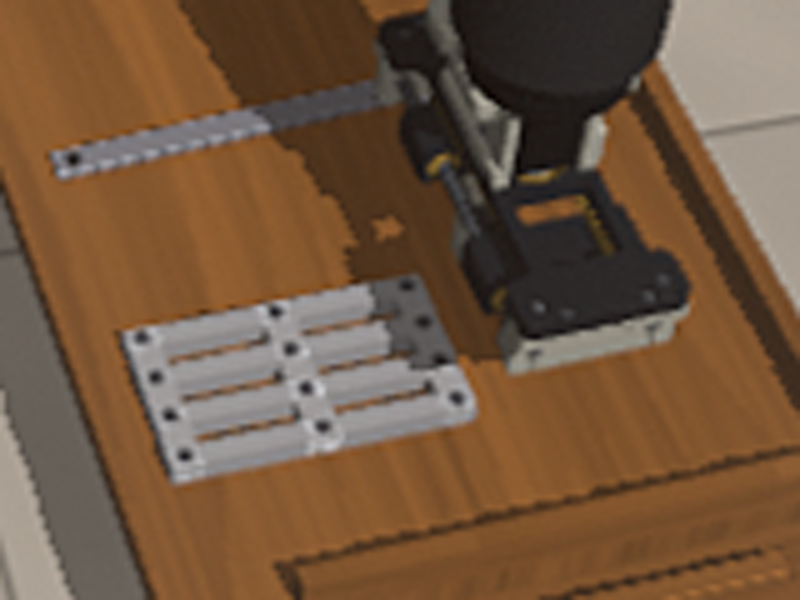

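The fingers passed over the trivet without touching it: the trivet hasn't moved and the force is 0. Half-open tips must sit higher than the TCP, which is defined for shut fingers. I'll rise, go back behind the trivet, and use shut fingers.

apply_moves(
  deltas="0 0 -1 0; 0 0 -2 0; 0 0 -2 0; 0 -2 0 0; 0 -2.4 0 0; 0 -1 0 0; 0 0 0 0; 0 0 0 0; 0 0 0 0; 0 0 0 0",
  gripper=1,
  squeeze=10,
)

```text
t: 7.62
eef_pos: [0.6244, -0.1646, 0.1742]
ee_rot: [-3.141, 0.0, -1.526]
force: [0.1, 0.2, 0.4]
width: 0.0003
```

apply_moves(
  deltas="0 0 2 0; 0 0 1.5 0; 0 0 0.8 0; 0 0 0.4 0; 0 0 0.2 0; 0 0 0 0; 0 0 0 0",
)

```text
t: 8.5
eef_pos: [0.6249, -0.1646, 0.1253]
ee_rot: [-3.141, -0.0, -1.525]
force: [-0.6, 0.7, 0.8]
width: 0.0005
```

```bash
python3 m2.py 5;  python3 - <<'E'
import cv2
i=cv2.imread(f"pics/side5.png")[160:280,310:470]; cv2.imwrite(f"pics/side5c.png",cv2.resize(i,(800,600),interpolation=cv2.INTER_CUBIC))
E
```

```text
top 0.58 [ 0.5188 -0.1686] [153.  88.] 2.0 x_edge 0.1006 [0.025 0.024 0.177 0.177]
side 0.7 [ 0.5178 -0.1769] [152.  92.] 2.3 x_edge 0.0992 [0.023 0.023 0.175 0.176]
8.8 [ 0.62472225 -0.16461307  0.12498424] [-3.14139591e+00  1.26452121e-05 -1.52564515e+00] [-0.17003399  0.22244185 -0.78725677]
```

View pics/side5c.png

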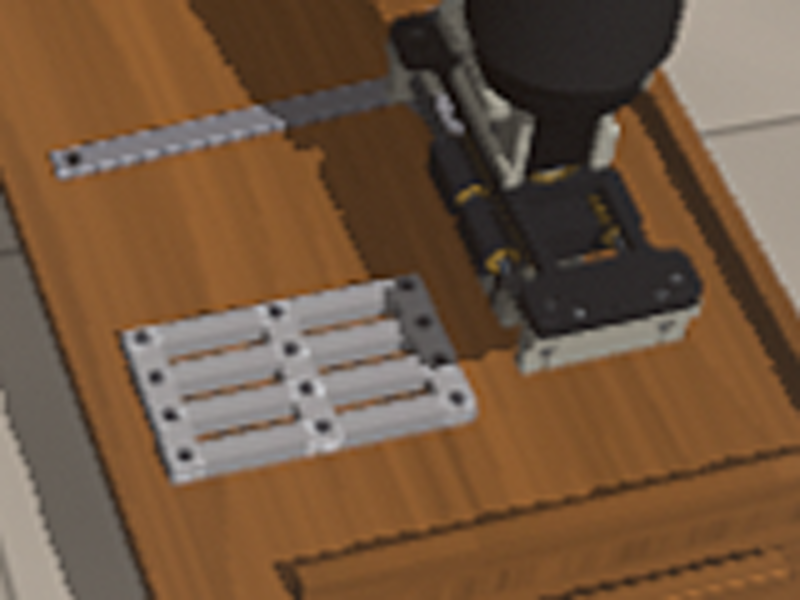

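View pics/wrist5.png

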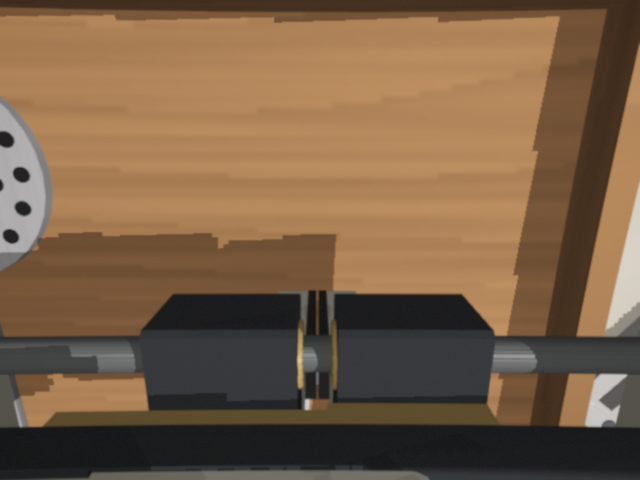

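Jaws are shut behind the bar. Next I feel for the shelf in small steps.

apply_moves(
  deltas="0 0 0.15 0; 0 0 0 0",
)

```text
t: 9.05
eef_pos: [0.6246, -0.1646, 0.1232]
ee_rot: [3.141, 0.0, -1.526]
force: [-0.7, -1.0, -1.0]
width: 0.0003
```

apply_moves(
  deltas="0 0 0.1 0; 0 0 0 0",
)

```text
t: 9.3
eef_pos: [0.6246, -0.1646, 0.1222]
ee_rot: [3.141, 0.0, -1.526]
force: [-0.1, -0.3, -0.3]
width: 0.0004
```

apply_moves(
  deltas="0 0.6 0 0; 0 0.6 0 0; 0 0.6 0 0; 0 0.6 0 0; 0 0.6 0 0; 0 0.6 0 0; 0 0.4 0 0",
)

```text
t: 10.18
eef_pos: [0.5844, -0.1664, 0.1225]
ee_rot: [-3.141, 0.0, -1.526]
force: [-0.6, -0.2, 1.3]
width: 0.0004
```

```bash
python3 m2.py 6;  python3 - <<'E'
import cv2
i=cv2.imread(f"pics/side6.png")[160:280,310:470]; cv2.imwrite(f"pics/side6c.png",cv2.resize(i,(800,600),interpolation=cv2.INTER_CUBIC))
E
```

```text
top 0.9 [ 0.5035 -0.1679] [ 86. 117.] 89.2 x_edge 0.0853 [0.024 0.141 0.146 0.029]
side 0.82 [ 0.5185 -0.1766] [155.  95.] 0.9 x_edge 0.0999 [0.024 0.021 0.176 0.179]
wrist 0.63 [ 0.5926 -0.1694] [11. 84.] 2.5 x_edge 0.1743 [0.169 0.169 0.18  0.18 ]
10.475 [ 0.58492775 -0.16639627  0.12236619] [-3.14146269e+00 -2.21552949e-05 -1.52559045e+00] [0.38598438 0.21476198 0.27199588]
```

View pics/side6c.png

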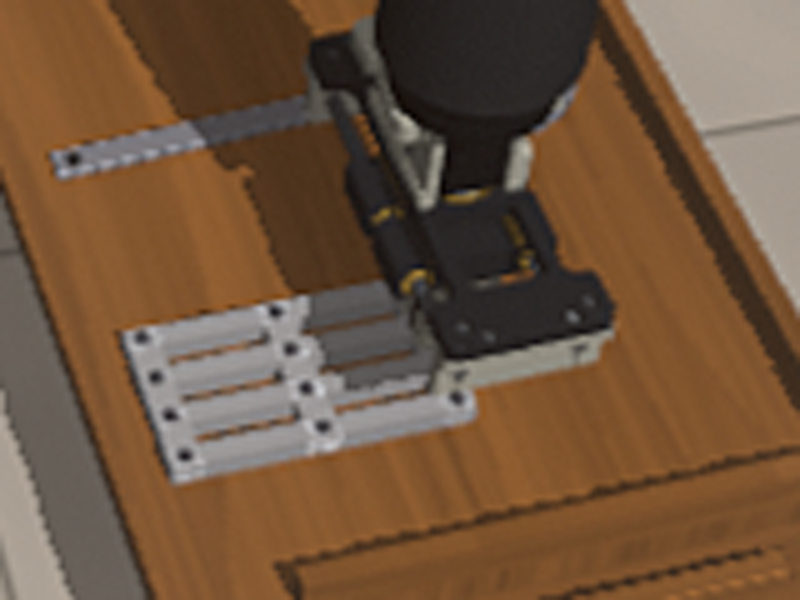

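View pics/wrist6.png

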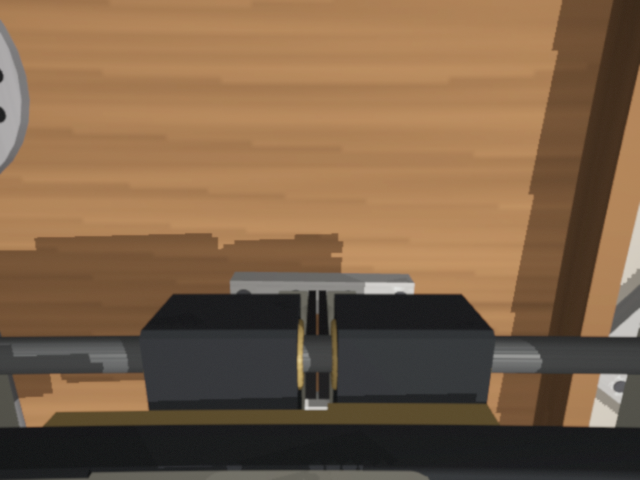

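Again no contact, with the TCP at 0.166 from the edge and the bar's end at 0.176. So the real tips are higher than the reported TCP, or the shelf is lower than stated. I'll go back behind and feel for the shelf.

apply_moves(
  deltas="0 0 -1 0; 0 -2 0 0; 0 -1.7 0 0; 0 0 1 0; 0 0 0.3 0; 0 0 0 0",
)

```text
t: 11.22
eef_pos: [0.6209, -0.1648, 0.1187]
ee_rot: [3.14, 0.0, -1.526]
force: [0.0, 0.0, 0.6]
width: 0.0007
```

apply_moves(
  deltas="0 0 0.25 0; 0 0 0 0",
)

```text
t: 11.48
eef_pos: [0.6215, -0.1647, 0.1169]
ee_rot: [-3.142, 0.0, -1.526]
force: [-0.4, 0.2, 0.6]
width: 0.0005
```

apply_moves(
  deltas="0 0 0.3 0; 0 0 0 0",
)

```text
t: 11.72
eef_pos: [0.6215, -0.1647, 0.1136]
ee_rot: [3.141, 0.0, -1.526]
force: [-0.2, -0.1, -0.0]
width: 0.0005
```

apply_moves(
  deltas="0 0 0.3 0; 0 0 0 0",
)

```text
t: 11.98
eef_pos: [0.6215, -0.1647, 0.1105]
ee_rot: [3.141, 0.0, -1.526]
force: [0.0, 0.2, 0.4]
width: 0.0007
```

apply_moves(
  deltas="0 0 0.25 0; 0 0 0 0",
)

```text
t: 12.22
eef_pos: [0.6215, -0.1647, 0.1081]
ee_rot: [3.141, 0.0, -1.526]
force: [-0.1, 0.2, 0.3]
width: 0.0004
```

```bash
python3 m2.py 7;  python3 - <<'E'
import cv2
i=cv2.imread(f"pics/side7.png")[160:280,310:470]; cv2.imwrite(f"pics/side7c.png",cv2.resize(i,(800,600),interpolation=cv2.INTER_CUBIC))
E
```

```text
top 0.79 [ 0.519  -0.1688] [152.  89.] 2.1 x_edge 0.1007 [0.025 0.024 0.176 0.177]
side 0.73 [ 0.5192 -0.1768] [155.  95.] 1.7 x_edge 0.1006 [0.024 0.023 0.177 0.179]
12.525 [ 0.62171992 -0.16473503  0.10842872] [-3.14151546e+00 -3.11075979e-05 -1.52557019e+00] [ 1.0231587   0.14800118 -0.44624591]
```

View pics/side7c.png

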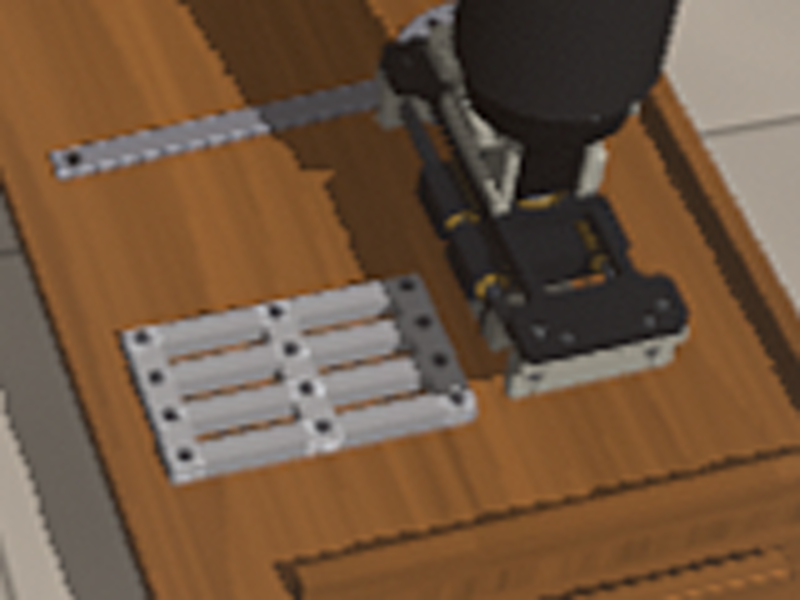

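View pics/wrist7.png

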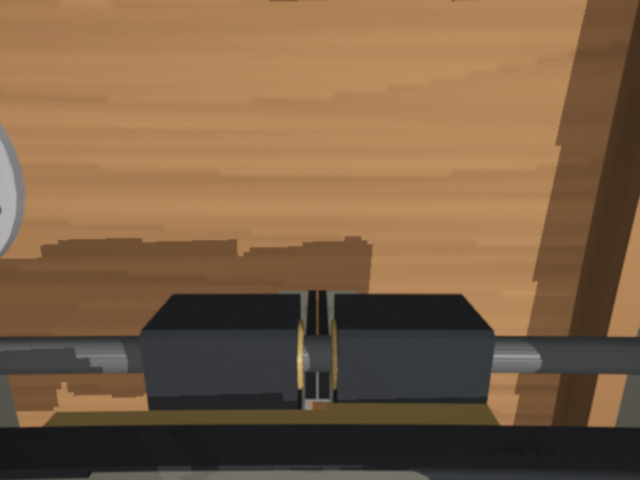

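```bash
cat > g.py <<'E'
from station import viewer
from h import *
f=viewer.grab_frame("side")
for uv in [(310+510/5,160+395/5),(310+665/5,160+365/5),(310+510/5,160+345/5)]:
    o,v=ray(f,[uv])
    for y in (-.261,-.25): print(uv,y,(o+v[0]*(y-o[1])/v[0][1]).round(4))
T=f["cam_to_world"];K=f["camera_matrix"]
for p in [(.6217,-.1647,.108),(.6217,-.1647,.12),(.6217,-.1647,.174),(.6217,-.1647,.19)]:
    c=T[:3,:3].T@(np.array(p)-T[:3,3]); print(p,K[0,0]*c[0]/-c[2]+K[0,2],K[1,1]*-c[1]/-c[2]+K[1,2])
E
python3 g.py
```

```text
(412.0, 239.0) -0.261 [ 0.5856 -0.261   0.2032]
(412.0, 239.0) -0.25 [ 0.5915 -0.25    0.1877]
(443.0, 233.0) -0.261 [ 0.6581 -0.261   0.2046]
(443.0, 233.0) -0.25 [ 0.665 -0.25   0.189]
(412.0, 229.0) -0.261 [ 0.5805 -0.261   0.2401]
(412.0, 229.0) -0.25 [ 0.5863 -0.25    0.2251]
(0.6217, -0.1647, 0.108) 408.27241562137067 229.78964068676655
(0.6217, -0.1647, 0.12) 408.9020992546865 226.70682713803274
(0.6217, -0.1647, 0.174) 411.8379836155441 212.3332852412749
(0.6217, -0.1647, 0.19) 412.74148090903975 207.90993111506742
```

View pics/top7.png

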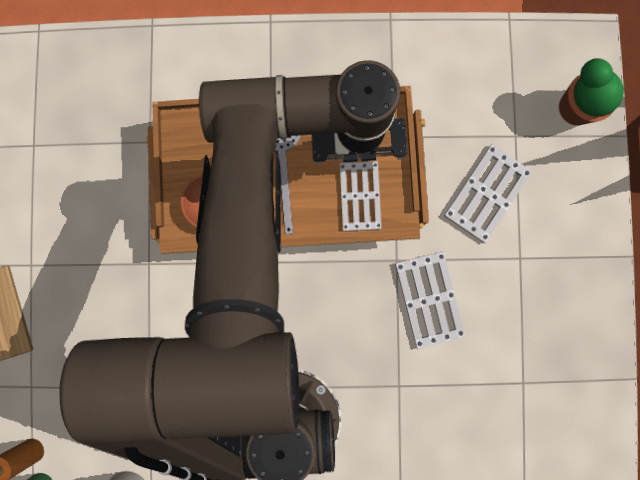

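The side view puts the gripper body's underside at about z = 0.203, against about 0.174 expected from the reported TCP. The tips therefore really are higher than reported, so I keep feeling downward.

apply_moves(
  deltas="0 0 0.4 0; 0 0 0 0",
)

```text
t: 12.82
eef_pos: [0.6214, -0.1647, 0.1039]
ee_rot: [3.141, 0.0, -1.526]
force: [-0.0, 0.5, -0.7]
width: 0.0004
```

apply_moves(
  deltas="0 0 0.4 0; 0 0 0 0",
)

```text
t: 13.08
eef_pos: [0.6215, -0.1647, 0.1]
ee_rot: [3.141, 0.0, -1.526]
force: [-0.6, 0.2, 0.3]
width: 0.0001
```

apply_moves(
  deltas="0 0 0.2 0; 0 0 0 0",
)

```text
t: 13.32
eef_pos: [0.6218, -0.1648, 0.0997]
ee_rot: [-3.141, -0.0, -1.525]
force: [-3.1, 1.4, 7.5]
width: 0.0005
```

Shelf contact comes at reported z ≈ 0.0995, so the tip height reads about 20 mm low. I'll lift 4–5 mm and pull from here.

apply_moves(
  deltas="0 0 -0.5 0; 0 0.6 0 0; 0 0.7 0 0; 0 0.7 0 0; 0 0.7 0 0; 0 0.7 0 0; 0 0.7 0 0; 0 0.6 0 0; 0 0 0 0",
)

```text
t: 14.45
eef_pos: [0.5742, -0.1669, 0.1035]
ee_rot: [3.141, 0.0, -1.526]
force: [0.1, -0.5, -0.2]
width: 0.0004
```

```bash
python3 m2.py 8;  python3 - <<'E'
import cv2
i=cv2.imread(f"pics/side8.png")[160:280,310:470]; cv2.imwrite(f"pics/side8c.png",cv2.resize(i,(800,600),interpolation=cv2.INTER_CUBIC))
E
```

```text
top 0.72 [ 0.4816 -0.1719] [140.  88.] 2.8 x_edge 0.0632 [-0.007 -0.006  0.133  0.133]
side 0.77 [ 0.4871 -0.178 ] [153.  93.] 2.9 x_edge 0.0684 [-0.008 -0.008  0.145  0.145]
wrist 0.51 [ 0.532 -0.165] [4. 1.] 2.2 x_edge 0.1139 [0.112 0.112 0.116 0.116]
14.75 [ 0.57482093 -0.16685968  0.10328207] [ 3.14137675e+00 -3.84918303e-05 -1.52553736e+00] [-0.3919785   0.02366984 -0.42676111]
```

View pics/side8c.png

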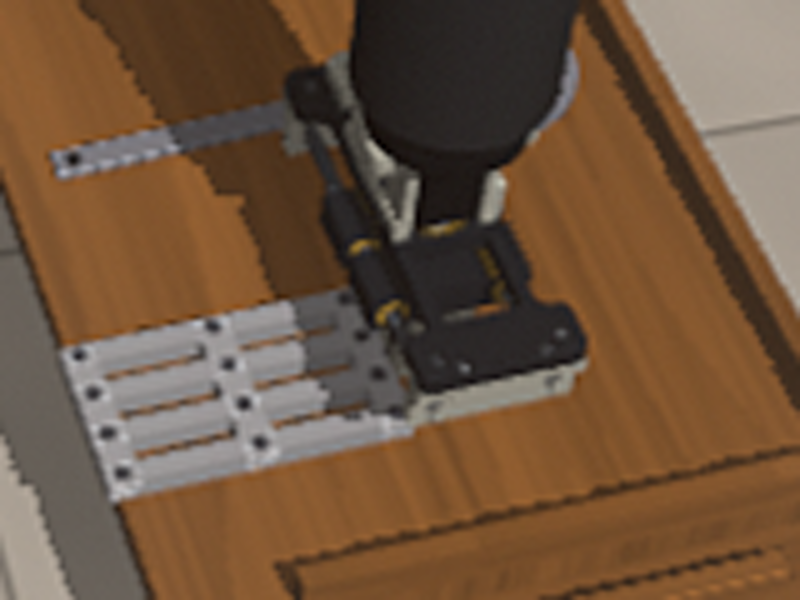

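The trivet is sliding squarely, and its near end is now about 8 mm over the edge. It needs 38 mm more.

apply_moves(
  deltas="0 0.5 0 0; 0 0.5 0 0; 0 0.5 0 0; 0 0.5 0 0; 0 0.5 0 0; 0 0.5 0 0; 0 0.5 0 0; 0 0.3 0 0; 0 0 0 0",
)

```text
t: 15.88
eef_pos: [0.5364, -0.1686, 0.1034]
ee_rot: [3.141, 0.0, -1.526]
force: [0.6, 0.9, 0.1]
width: 0.0003
```

```bash
python3 m2.py 9
```

```text
side 0.9 [ 0.4495 -0.1801] [151.  93.] 1.8 x_edge 0.0308 [-0.044 -0.045  0.106  0.107]
wrist 0.51 [ 0.4939 -0.1667] [5. 1.] 2.2 x_edge 0.0758 [0.073 0.073 0.078 0.078]
16.175 [ 0.53673606 -0.16858739  0.10326945] [ 3.14126800e+00 -1.41797763e-05 -1.52561910e+00] [ 0.0712312  -0.23096427  1.02534942]
```

The near end is now about 44.5 mm out. I'll back away, rise and check.

apply_moves(
  deltas="0 -1 0 0; 0 -1.5 0 0; 0 -1 -2 0; 0 0 -4 0; 0 -3 -4 0; 0 -4 0 0; 0 0 0 0; 0 0 0 0",
)

```text
t: 17.18
eef_pos: [0.6417, -0.1637, 0.2024]
ee_rot: [3.14, 0.0, -1.526]
force: [-1.0, 0.1, 0.6]
width: 0.0007
```

```bash
python3 m2.py 10; python3 m.py 11
```

```text
top 0.57 [ 0.4505 -0.1729] [148.  84.] 2.9 x_edge 0.0321 [-0.042 -0.042  0.106  0.106]
side 0.97 [ 0.4501 -0.1789] [153.  93.] 2.1 x_edge 0.0314 [-0.044 -0.045  0.107  0.108]
wrist 0.65 [ 0.5208 -0.1704] [16. 17.] 51.7 x_edge 0.1025 [0.091 0.104 0.114 0.101]
17.475 [ 0.64139006 -0.16392118  0.2037127 ] [-3.14121071e+00 -7.83699892e-05 -1.52561393e+00] [-0.03524464 -1.07980957 -0.09904439]
top trivet 0.81 [396.1, 251.8, 68.1, 95.8] [ 288.3 -318.3] [193.9 109.2] 13.2 [[181.4643096923828, -287.2581481933594], [206.3695831298828, -393.6207580566406], [395.204345703125, -349.4042663574219], [370.299072265625, -243.04165649414062]]
top trivet 0.79 [445.0, 143.2, 85.5, 96.7] [ 521.1 -453.2] [110.9 197.9] 55.2 [[408.1595153808594, -442.26611328125], [570.7111206054688, -555.1854248046875], [633.9573974609375, -464.139892578125], [471.40582275390625, -351.2205810546875]]
top trivet 0.73 [342.0, 193.8, 39.6, 68.6] [ 449.2 -172.1] [150.2  86.7] 2.4 [[372.3750305175781, -131.95924377441406], [376.0406799316406, -218.6099395751953], [526.0809326171875, -212.26271057128906], [522.415283203125, -12
[... 289 characters left out ...]
0020751953], [525.1452026367188, -128.9951934814453]]
side trivet 0.77 [233.9, 301.7, 106.8, 82.0] [ 273.6 -403.6] [197.8 115.8] 13.2 [[163.9947052001953, -369.8549499511719], [190.53443908691406, -482.6075134277344], [383.11187744140625, -437.2785949707031], [356.5721435546875, -324.5260314941406]]
side trivet 0.74 [357.5, 334.9, 107.3, 81.7] [ 501.5 -538.9] [116.1 191.5] 55.0 [[389.75762939453125, -531.5326538085938], [546.5980224609375, -641.349365234375], [613.212158203125, -546.2109985351562], [456.37176513671875, -436.394287109375]]
side skimmer 0.6 [323.4, 161.2, 91.5, 32.7] [561.7  14.7] [ 97.7 238.9] 83.7 
side cazuela 0.65 [312.6, 115.5, 41.8, 34.3] [506.3 154.4] [126.8 121.5] 41.1
```

View pics/top10.png

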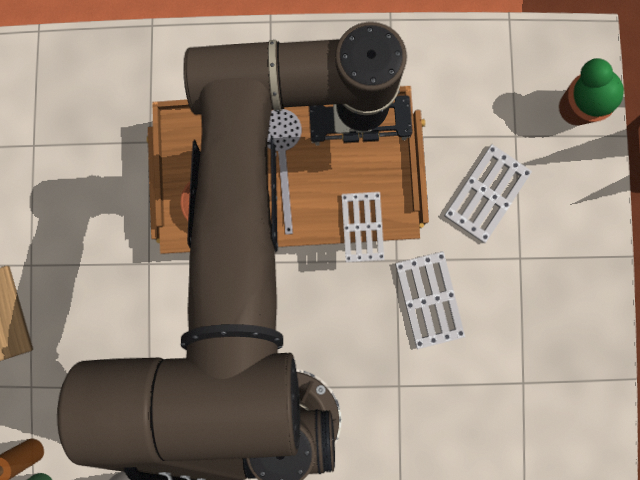

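View pics/side10.png

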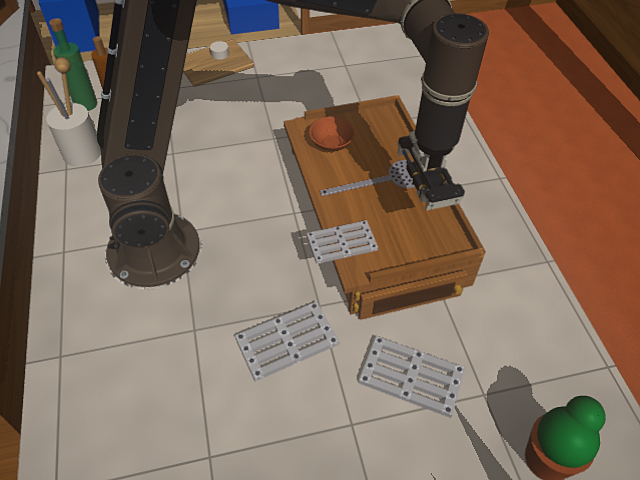

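The trivet (top view, 342–382 × 193–261) overhangs squarely by about 44 mm. The skimmer handle's end (289,233) and the cazuela are unchanged, and the gripper is clear of everything.

```bash
python3 -c "
from station import job; print(job.job_done())"
```

```text
the job is handed in; nothing more can be done
None
```

I slid the trivet along the shelf by hooking its far bar with the shut fingers. I then backed off, raised the gripper clear and handed the job in at about t = 18 s.

**Final checks:**
- **Trivet:** its origin is 31–32 mm inside the edge in both the top and side views, so about 43–44 mm sticks out. It is within about 1° of square and looks flat.
- **Skimmer and cazuela:** neither shows any movement in the pictures. In the last pictures the arm hid part of both, so the networks' outlines for the skimmer were incomplete. The cazuela was confirmed within about 3 mm from the side view only. The skimmer's handle end is at the same pixel position as before.
- **Robot:** the gripper is about 80 mm above the shelf, and the measured force is near zero.

**What went wrong:** the first two pulls passed over the trivet without touching it. The reported tool height did not match where the shelf was: the fingers met it at a reported z of about 0.0995 m, not 0.120 m. I found the shelf by feeling for it with about 8 N of contact, and the third pull worked.

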